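Line up the returned tins and hold up the full one

ROBOT

A 6-joint arm with a two-finger parallel gripper is mounted at the origin on the work surface. World frame = base frame: x ahead of the robot, y to its left, z up, the work surface at z = 0. Lengths are in m, angles in rad, forces in N, time in s.
With the tool pointing down it reaches from about 0.25 to 0.8 m from the base axis. Payload 8.5 kg.
Tool frame: the origin (TCP) lies between the finger pads; the fingertips stand 8 mm ahead of it and the grasp point (between the pads) lies 11 mm behind it; z points along the fingers, y is the direction in which the jaws open and shut (so a half turn about z gives the same grasp; the last joint's range is limited). The gripper opens to 85 mm and grips with 20 to 120 N. Pads are 22 mm wide; open, the fingers measure 114 mm over their backs; the gripper's body (76 mm by 85 mm) begins 54 mm behind the grasp point. The pads swing forward as they close: fully open they stand 13 mm farther back than shut.
Start: joints at [1.147, 0.238, -0.013, 1.319, 0, 1.571], TCP at [0.216, 0.479, 0.205] pointing down, gripper open.
Joint ranges: [-2.66, 2.66], [-1.03, 1.9], [-1.14, 1.46], [-1.82, 2.27], [-1.45, 1.34], [-3.14, 3.14]. Speed limits (rad/s): [2.22, 2.22, 2.79, 3.14, 3.14, 3.14].

INTERFACE

Orientations are given as a unit quaternion [w, x, y, z].
In Python, from cell import r gives the robot as it stands.
- The arm moves only by the shell command python3 -m jog 'ROWS' [OPENING]. ROWS is a JSON object of lists of equal length, an entry for each row: "offset": the shift along the tool's x, y, z in units of 40 mm (1.0 is 40 mm), a list of three; "dr": the turn, a rotation vector about the tool's x, y, z in units of 8 degrees (1.0 is 8 degrees), a list of three. A call has exactly 8 rows; each row is the pose to reach, as a shift and turn from the pose measured when the call began, along the tool's axes at that moment; what a row does not reach only later rows make up. A row lasts 1/10 s, in which the tool goes at most 50 mm and 8.59 degrees, less where a joint would pass 70% of its speed; a pose out of reach is approached as far as the arm can. A call with a gripper value outside its range is refused whole. OPENING is the closure in counts, from 0 (fully open) to 255 (shut), set as the call begins (- or left out, the last holds). The fingers move at their own pace and stop on an object; the grip force is fixed at half the most. Time passes only in rows, so rows that repeat a pose let the fingers close, or fill a call up. It gives the time, the measured TCP pose, the force and the opening at its end, in the units of the state.
- r.get_state(): the state, without advancing time (a new reading comes with each control period).
- r.capture(name): name is "side" or "top" or "wrist"; returns the picture (420x560x3 uint8, red, green, blue); there is no depth.
- r.camera_model(name): a dict with "camera_matrix" (3x3 intrinsics, pixels), "rvec" (rotation vector, rad) and "tvec" (3), from world to camera coordinates, as OpenCV has them. Camera axes: x right, y down, z forward; pixel columns grow to the right and rows downward; lengths in m; the calibration is good to about 2 mm. A picture is of the moment at which its call begins: read the wrist's pose just before it. camera_model takes no time and is no camera call; for the wrist camera it gives the pose at the moment of the call.
- r.job_done(): hands the job in, once; it reports no verdict.
The state is a dict: "t": time; "joints": joint angles; "joint_vel": joint speeds; "tau": joint torques, N m; "position": TCP position; "eef_rot": TCP orientation; "contact_force": force on the tool from outside, world axes, zero at the start; "moment": the same for the moment, N m; "width": opening from 0.0 (shut) to 1.0 (fully open).
Only numpy, scipy, OpenCV 4.12 (cv2) and the standard library are available. Lean on these libraries where they do the work, as an engineer would, in place of code of your own. Each camera call takes 0.05 s, during which the arm holds its last target. There are 200 camera calls.

TASK

Three identical closed steel tins have come back from class and one of them is still full. Stand all three upright side by side in a neat row on the low white shelf, one centred on each round pad (any order), and let go of them, feeling by hand which is the heaviest. Then pick the heaviest up off the shelf again and finish holding it still and upright, a good hand's breadth above the shelf, with the other two left in their row; do not tip any tin over and leave the two bowls and the bottle alone.

Things in the scene. Friction and masses are not known exactly. Their poses are not given: they have to be found in the camera images.
- tin_p_mid (a point): upright closed steel tin, a plain cylinder 54 mm across and 85 mm high with a flat lid and a thin darker band; the three tins look exactly alike. Two of the three weigh 0.2 to 0.3 kg and one, which may be any of them, 0.5 to 0.7 kg. The point is the tin's centre, half-way up (42.5 mm above its underside), z along the tin's axis
- tin_q_mid (a point): upright closed steel tin, a plain cylinder 54 mm across and 85 mm high with a flat lid and a thin darker band; the three tins look exactly alike. Two of the three weigh 0.2 to 0.3 kg and one, which may be any of them, 0.5 to 0.7 kg. The point is the tin's centre, half-way up (42.5 mm above its underside), z along the tin's axis
- tin_r_mid (a point): upright closed steel tin, a plain cylinder 54 mm across and 85 mm high with a flat lid and a thin darker band; the three tins look exactly alike. Two of the three weigh 0.2 to 0.3 kg and one, which may be any of them, 0.5 to 0.7 kg. The point is the tin's centre, half-way up (42.5 mm above its underside), z along the tin's axis
- place_left (a point): centre of the left (robot's left, +y end) round black rubber pad (62 mm across, flush) on the low shelf, on the shelf's top surface, 40 mm above the bench. z up, x across the shelf away from the robot, y along the row of pads towards the left pad; the pads are 85 mm apart
- place_middle (a point): centre of the middle round black rubber pad (62 mm across, flush) on the low shelf, on the shelf's top surface, 40 mm above the bench. z up, x across the shelf away from the robot, y along the row of pads towards the left pad; the pads are 85 mm apart
- place_right (a point): centre of the right (-y end) round black rubber pad (62 mm across, flush) on the low shelf, on the shelf's top surface, 40 mm above the bench. z up, x across the shelf away from the robot, y along the row of pads towards the left pad; the pads are 85 mm apart
- shelf: fixed low white enamelled shelf with a dark blue rim, 110 mm deep (its x), 260 mm long (its y), flat top 40 mm above the bench, on four short steel feet; origin under its centre at bench height; the three pads lie along its middle at y = +85, 0 and -85 mm
- enamel_bowl: white bowl, 130 mm across, 55 mm high, to the right of the shelf; origin at the centre of its underside; leave alone
- steel_bowl: steel bowl, 120 mm across, 50 mm high, to the left of the shelf; origin at the centre of its underside; leave alone
- reagent: amber glass bottle with a black cap, 56 mm across, 130 mm high, to the right of the work; origin at the centre of its underside; leave alone
There are look-alikes about, which are no part of the job. What is shaped like the part that bears tin_p_mid but green is not meant. Leave any pink look-alike of the part that bears tin_r_mid alone.

How it is judged:
On the way:
1. all three tins stand upright and released on the shelf, one on each pad ((horizontal distance between tin_p_mid and place_left below 0.018 m or horizontal distance between tin_p_mid and place_middle below 0.018 m or horizontal distance between tin_p_mid and place_right below 0.018 m) and angle between each of tin_p_mid, tin_q_mid, tin_r_mid's own z axis and vertical below 0.15 rad and height (world z) of tin_p_mid between 0.077 and 0.09 m and contact force between each of tin_p, tin_q, tin_r and shelf above 0.5 N and linear speed of each of tin_p, tin_q, tin_r below 0.03 m/s and contact force between each of tin_p, tin_q, tin_r and the fingers below 0.1 N and (horizontal distance between tin_q_mid and place_left below 0.018 m or horizontal distance between tin_q_mid and place_middle below 0.018 m or horizontal distance between tin_q_mid and place_right below 0.018 m) and height (world z) of tin_q_mid between 0.077 and 0.09 m and (horizontal distance between tin_r_mid and place_left below 0.018 m or horizontal distance between tin_r_mid and place_middle below 0.018 m or horizontal distance between tin_r_mid and place_right below 0.018 m) and height (world z) of tin_r_mid between 0.077 and 0.09 m), for 0.2 s.
At the end, for the whole second after the job is handed in: Heaviest tin gripped, still (<40 mm/s), upright within 0.3 rad, underside 60 mm or more above the shelf top, touching only the gripper; the other two released, still, upright within 0.15 rad on the shelf, each within 18 mm of a pad centre, weighing under 4 N (((height (world z) of tin_p_mid above 0.1425 m and angle between tin_p_mid's own z axis and vertical below 0.3 rad and contact force between tin_p and the fingers above 1 N and linear speed of tin_p below 0.04 m/s and contact force between tin_p and tin_q below 0.1 N and contact force between tin_p and tin_r below 0.1 N and contact force between tin_p and shelf below 0.1 N and contact force between tin_p and enamel_bowl below 0.1 N and contact force between tin_p and steel_bowl below 0.1 N and contact force between tin_p and reagent below 0.1 N and ((horizontal distance between tin_q_mid and place_left below 0.018 m or horizontal distance between tin_q_mid and place_middle below 0.018 m or horizontal distance between tin_q_mid and place_right below 0.018 m) and angle between tin_q_mid's own z axis and vertical below 0.15 rad and height (world z) of tin_q_mid between 0.077 and 0.09 m and contact force between tin_q and shelf between 0.5 and 4 N and linear speed of tin_q below 0.03 m/s and contact force between tin_q and the fingers below 0.1 N) and ((horizontal distance between tin_r_mid and place_left below 0.018 m or horizontal distance between tin_r_mid and place_middle below 0.018 m or horizontal distance between tin_r_mid and place_right below 0.018 m) and angle between tin_r_mid's own z axis and vertical below 0.15 rad and height (world z) of tin_r_mid between 0.077 and 0.09 m and contact force between tin_r and shelf between 0.5 and 4 N and linear speed of tin_r below 0.03 m/s and contact force between tin_r and the fingers below 0.1 N)) or (height (world z) of tin_q_mid above 0.1425 m and angle between tin_q_mid's own z axis and vertical below 0.3 rad and contact force between tin_q and the fingers above 1 N and linear speed of tin_q below 0.04 m/s and contact force between tin_q and tin_p below 0.1 N and contact force between tin_q and tin_r below 0.1 N and contact force between tin_q and shelf below 0.1 N and contact force between tin_q and enamel_bowl below 0.1 N and contact force between tin_q and steel_bowl below 0.1 N and contact force between tin_q and reagent below 0.1 N and ((horizontal distance between tin_p_mid and place_left below 0.018 m or horizontal distance between tin_p_mid and place_middle below 0.018 m or horizontal distance between tin_p_mid and place_right below 0.018 m) and angle between tin_p_mid's own z axis and vertical below 0.15 rad and height (world z) of tin_p_mid between 0.077 and 0.09 m and contact force between tin_p and shelf between 0.5 and 4 N and linear speed of tin_p below 0.03 m/s and contact force between tin_p and the fingers below 0.1 N) and ((horizontal distance between tin_r_mid and place_left below 0.018 m or horizontal distance between tin_r_mid and place_middle below 0.018 m or horizontal distance between tin_r_mid and place_right below 0.018 m) and angle between tin_r_mid's own z axis and vertical below 0.15 rad and height (world z) of tin_r_mid between 0.077 and 0.09 m and contact force between tin_r and shelf between 0.5 and 4 N and linear speed of tin_r below 0.03 m/s and contact force between tin_r and the fingers below 0.1 N)) or (height (world z) of tin_r_mid above 0.1425 m and angle between tin_r_mid's own z axis and vertical below 0.3 rad and contact force between tin_r and the fingers above 1 N and linear speed of tin_r below 0.04 m/s and contact force between tin_r and tin_p below 0.1 N and contact force between tin_r and tin_q below 0.1 N and contact force between tin_r and shelf below 0.1 N and contact force between tin_r and enamel_bowl below 0.1 N and contact force between tin_r and steel_bowl below 0.1 N and contact force between tin_r and reagent below 0.1 N and ((horizontal distance between tin_p_mid and place_left below 0.018 m or horizontal distance between tin_p_mid and place_middle below 0.018 m or horizontal distance between tin_p_mid and place_right below 0.018 m) and angle between tin_p_mid's own z axis and vertical below 0.15 rad and height (world z) of tin_p_mid between 0.077 and 0.09 m and contact force between tin_p and shelf between 0.5 and 4 N and linear speed of tin_p below 0.03 m/s and contact force between tin_p and the fingers below 0.1 N) and ((horizontal distance between tin_q_mid and place_left below 0.018 m or horizontal distance between tin_q_mid and place_middle below 0.018 m or horizontal distance between tin_q_mid and place_right below 0.018 m) and angle between tin_q_mid's own z axis and vertical below 0.15 rad and height (world z) of tin_q_mid between 0.077 and 0.09 m and contact force between tin_q and shelf between 0.5 and 4 N and linear speed of tin_q below 0.03 m/s and contact force between tin_q and the fingers below 0.1 N)))); the arm keeps its last pose, push and grip.
It fails at once if a tin is tipped over (more than 0.8 rad) (angle between any of tin_p_mid, tin_q_mid, tin_r_mid's own z axis and vertical above 0.8 rad).
It fails at once if the white enamel bowl is moved by more than 30 mm (distance of enamel_bowl from where it was at the start of the episode above 0.03 m).
It fails at once if the steel bowl is moved by more than 30 mm (distance of steel_bowl from where it was at the start of the episode above 0.03 m).
It fails at once if the amber bottle is moved by more than 30 mm (distance of reagent from where it was at the start of the episode above 0.03 m).
It also fails if it takes over 67 s, if anything falls off the work surface, if the arm or the gripper's body presses on something with over 40 N, if the wrist force passes 120 N, or if a joint passes its speed limit or range.

## Working session

There is one attempt and no reset: what is moved stays moved. The work goes in short steps, Python scripts to look and compute and a shell command to move; the robot and the scene stay as the last step left them, time stands still between calls to the robot, and variables do not carry over. Pictures are saved under pics/ and viewed, about 8 in all and at most 12, crops included, and the job is handed in when it is done.

```bash
mkdir -p pics; ls; python3 - <<'E'
from cell import r
import cv2
print(r.get_state())
for n in("top","side"):
    im=r.capture(n); cv2.imwrite(f"pics/{n}0.png",im[:,:,::-1]); print(n,r.camera_model(n))
E
```

```text
pics
{'t': 0.0, 'joints': array([ 1.14699943e+00,  2.38770020e-01, -1.42675802e-02,  1.31917381e+00,
        1.22968535e-05,  1.57079299e+00]), 'joint_vel': array([ 1.84304853e-03, -3.33429835e-04, -5.20694205e-04, -1.63763545e-03,
        4.73455197e-05,  7.41583981e-04]), 'tau': array([ 1.69218270e-03, -5.38783300e+01,  3.46446455e+01,  1.83651078e-02,
        1.74828792e-04, -2.12674269e-05]), 'position': array([0.21570464, 0.47814826, 0.20457809]), 'eef_rot': array([-1.54819628e-04,  2.10314587e-01,  9.77633507e-01, -6.90423235e-04]), 'contact_force': array([ 0.34580466, -0.15604105,  0.2653952 ]), 'moment': array([-0.01866934,  0.03992907,  0.04666938]), 'width': 0.9998319307789526}
top {'camera_matrix': array([[380.41511186,   0.        , 276.80504426],
       [  0.        , 380.41511186, 215.01387754],
       [  0.        ,   0.        ,   1.        ]]), 'rvec': array([ 2.13274325, -2.16183273,  0.11019939]), 'tvec': array([-0.02182107,  0.52301148,  1.15910215])}
side {'camera_matrix': array([[381.57526185,   0.        , 280.89145883],
       [  0.        , 381.57526185, 208.59866573],
       [  0.        ,   0.        ,   1.        ]]), 'rvec': array([ 2.37504535, -0.08087406,  0.03436968]), 'tvec': array([-0.51119438,  0.01272506,  0.98386808])}
```

View pics/top0.png

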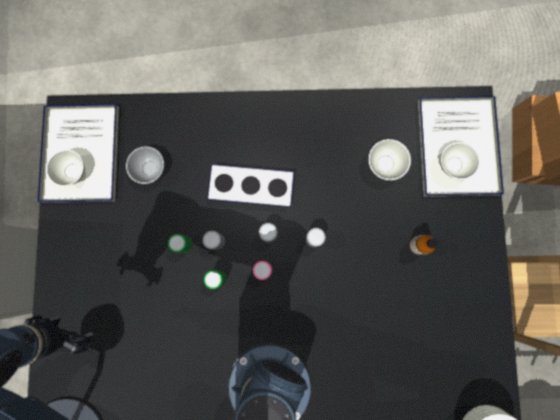

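View pics/side0.png

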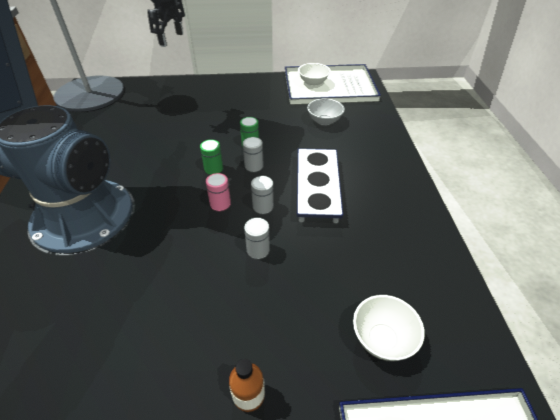

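Steel tins (top view): (212,240), (268,232), (316,237). Look-alikes to leave alone: green (177,243) and (213,280), and pink (262,270). One close crop to confirm the choice, with the pads and lids measured.

```bash
cat > h.py <<'E'
import numpy as np,cv2
from cell import r
def cast(n,uv,z,m=None):
    m=m or r.camera_model(n); R=cv2.Rodrigues(np.array(m["rvec"]))[0]; t=np.array(m["tvec"])
    d=R.T@np.linalg.solve(m["camera_matrix"],np.array([uv[0],uv[1],1.])); c=-R.T@t
    return c+d*(z-c[2])/d[2]
def proj(n,P,m=None):
    m=m or r.camera_model(n); return cv2.projectPoints(np.array([P],float),np.array(m["rvec"]),np.array(m["tvec"]),m["camera_matrix"],None)[0].ravel()
E
python3 - <<'E'
from h import *
im=cv2.imread("pics/top0.png"); s=cv2.imread("pics/side0.png")
# pads
g=im.max(2); w=(g>110).astype(np.uint8)
roi=(slice(160,212),slice(200,302)); c,h=cv2.findContours(w[roi],cv2.RETR_CCOMP,2)
for k,x in enumerate(c):
    if cv2.contourArea(x)>60:
        M=cv2.moments(x); p=(200+M['m10']/M['m00'],160+M['m01']/M['m00']); print('pad/shelf',cv2.contourArea(x),np.round(p,1),cast("top",p,.04).round(4), cv2.minAreaRect(x)[2])
a=cv2.resize(im[220:290,160:335],None,fx=4,fy=4,interpolation=cv2.INTER_CUBIC)
b=cv2.resize(s[110:265,195:355],None,fx=1.8,fy=1.8,interpolation=cv2.INTER_CUBIC)
o=np.zeros((a.shape[0]+b.shape[0],700,3),np.uint8);o[:a.shape[0],:a.shape[1]]=a;o[a.shape[0]:,:b.shape[1]]=b
cv2.imwrite("pics/crop1.png",o)
for u in((212,240),(268,232),(316,237)): print(cast("top",u,.085).round(3))
E
```

```text
pad/shelf 2818.5 [250.5 185.1] [0.6177 0.0526 0.04  ] 5.290081024169922
pad/shelf 268.0 [277.3 187.3] [ 0.6093 -0.0316  0.04  ] 45.0
pad/shelf 268.0 [250.2 185. ] [0.618  0.0534 0.04  ] 45.0
pad/shelf 268.0 [223.5 182.6] [0.6271 0.1379 0.04  ] 45.0
[0.444 0.164 0.085]
[ 0.466 -0.003  0.085]
[ 0.449 -0.145  0.085]
```

View pics/crop1.png

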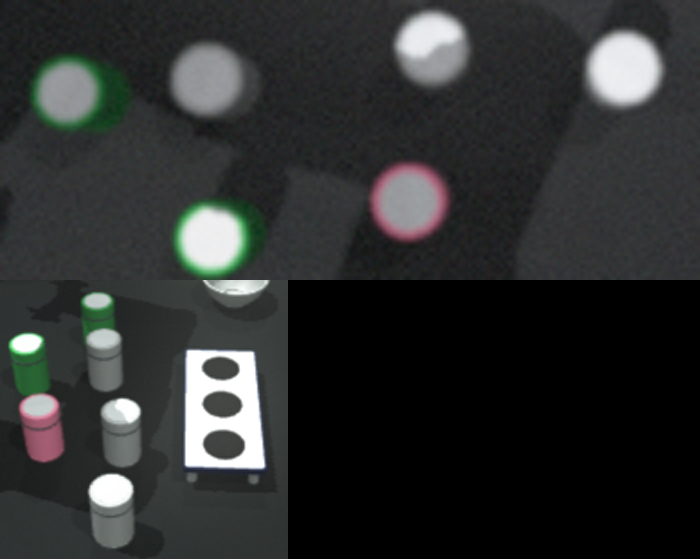

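Lids are at crop (206,79), (432,49) and (624,68): plain steel, no coloured sides. The green and pink ones are clearly different. I'll grasp with the jaws across the shelf (along its x) throughout.

```bash
cat >> h.py <<'E'
from scipy.spatial.transform import Rotation as Ro
A=(.444,.164);B=(.466,-.003);C=(.449,-.145);L=(.6271,.1379);M=(.618,.0534);Rt=(.6093,-.0316);YAW=-.105
def to(xy,z,pos=None,q=None):
    s=r.get_state(); pos=s["position"]; q=s["eef_rot"]; R=Ro.from_quat(np.roll(q,-1))
    c,n=np.cos(YAW),np.sin(YAW); T=Ro.from_matrix(np.array([[n,c,0],[-c,n,0],[0,0,-1.]]).T.T) 
    # columns: tool x, y, z in world
    T=Ro.from_matrix(np.column_stack([[n,-c,0],[c,n,0],[0,0,-1.]]))
    d=R.inv().apply(np.array([*xy,z])-pos)/.04; v=np.degrees((R.inv()*T).as_rotvec())/8
    print("offset",d.round(2),"dr",v.round(2),"t",round(s["t"],2),"F",s["contact_force"].round(2),"w",round(s["width"],3),"pos",pos.round(4))
E
python3 -c "
from h import *
to(A,.15)"
```

```text
Traceback (most recent call last):
  File "h.py", line 13, in to
    c,n=np.cos(YAW),np.sin(YAW); T=Ro.from_matrix(np.array([[n,c,0],[-c,n,0],[0,0,-1.]]).T.T)
                                   ~~~~~~~~~~~~~~^^^^^^^^^^^^^^^^^^^^^^^^^^^^^^^^^^^^^^^^^^^^
  File "scipy/spatial/transform/_rotation.pyx", line 1143, in scipy.spatial.transform._rotation.Rotation.from_matrix
ValueError: Non-positive determinant (left-handed or null coordinate frame) in rotation matrix 0: [[-0.10480717  0.99449256  0.        ]
 [-0.99449256 -0.10480717  0.        ]
 [ 0.          0.         -1.        ]].
```

```bash
sed -i 's/; T=Ro.from_matrix(np.array.*$//; /# columns/d; s/\[\[n,-c,0\]/[[-n,c,0]/; s/def to(xy,z,pos=None,q=None)/def to(xy,z)/' h.py
python3 -c "
from h import *
to(A,.15)"
```

```text
offset [-8.43 -4.81  1.37] dr [-0.01  0.01  8.97] t 0.1 F [-0.59 -0.33  0.02] w 1.006 pos [0.2158 0.4782 0.2046]
```

```bash
python3 -m jog '{"offset":[[-0.8,-0.5,0.1],[-1.7,-1.0,0.3],[-2.6,-1.5,0.4],[-3.5,-2.0,0.6],[-4.4,-2.5,0.7],[-5.3,-3.0,0.9],[-6.2,-3.5,1.0],[-7.0,-4.0,1.1]],"dr":[[0,0,0.9],[0,0,1.8],[0,0,2.7],[0,0,3.6],[0,0,4.5],[0,0,5.4],[0,0,6.3],[0,0,7.2]]}' 0
python3 -c "
from h import *
to(A,.15)"
```

```text
t: 0.9
position: [0.4059, 0.2155, 0.1604]
eef_rot: [0.0, 0.657, 0.754, -0.001]
contact_force: [0.1, 0.1, -0.6]
width: 1.002
offset [-1.4   0.77  0.26] dr [-0.01  0.01  1.73] t 0.9 F [ 0.06  0.11 -0.59] w 1.002 pos [0.4059 0.2155 0.1604]
```

```bash
python3 -m jog '{"offset":[[-0.4,0.2,0.1],[-0.8,0.4,0.2],[-1.2,0.6,0.26],[-1.4,0.77,0.26],[-1.4,0.77,0.26],[-1.4,0.77,0.26],[-1.4,0.77,0.26],[-1.4,0.77,0.26]],"dr":[[0,0,0.5],[0,0,1],[0,0,1.5],[0,0,1.73],[0,0,1.73],[0,0,1.73],[0,0,1.73],[0,0,1.73]]}' 0
python3 -c "
from h import *
m=r.camera_model('wrist'); im=r.capture('wrist')[:,:,::-1].copy()
for P in (A,B): 
    p=proj('wrist',(*P,.085),m); print(p); cv2.circle(im,tuple(int(v) for v in p),4,(0,0,255),1)
cv2.imwrite('pics/w1.png',im)
to(A,.044)"
```

```text
t: 1.7
position: [0.4436, 0.1648, 0.1502]
eef_rot: [0.0, 0.743, 0.67, -0.001]
contact_force: [-0.8, 0.3, 0.1]
width: 0.998
[274.19470834 222.79110949]
[321.26901429 409.13195249]
offset [-0.01  0.01  2.66] dr [-0.    0.01  0.01] t 1.75 F [ 0.22  0.25 -0.59] w 0.994 pos [0.4437 0.1647 0.1502]
```

View pics/w1.png

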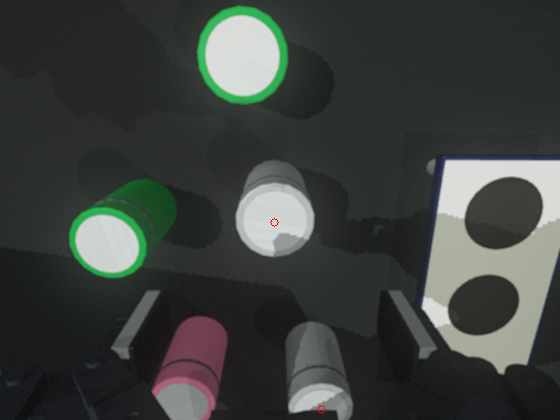

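The wrist view shows tin A's lid centre at (275,219), 4 px from the prediction, so A is about 2.5 mm further in +y. The jaws straddle it. Cross-checking the pads from the same picture, then descending and gripping.

```bash
python3 -c "
from h import *
print(cast('wrist',(504.5,212.5),.04),cast('wrist',(483.5,304.5),.04),cast('wrist',(275,219),.085),cast('wrist',(319,404),.085))"
python3 -m jog '{"offset":[[0.05,0,0.3],[0.05,0,0.7],[0.05,0,1.1],[0.05,0,1.5],[0.05,0,1.9],[0.05,0,2.3],[0.05,0,2.55],[0.05,0,2.65]],"dr":[[0,0,0],[0,0,0],[0,0,0],[0,0,0],[0,0,0],[0,0,0],[0,0,0],[0,0,0]]}' 0
python3 -m jog '{"offset":[[0,0,0],[0,0,0],[0,0,0],[0,0,0],[0,0,0],[0,0,0],[0,0,0],[0,0,0]],"dr":[[0,0,0],[0,0,0],[0,0,0],[0,0,0],[0,0,0],[0,0,0],[0,0,0],[0,0,0]]}' 255
python3 -c "
from h import *
to(A,.12)"
```

```text
[0.62713263 0.137514   0.04      ] [0.61754959 0.05288811 0.04      ] [0.4448676  0.16660668 0.085     ] [0.46448882 0.00257366 0.085     ]
t: 2.55
position: [0.4429, 0.1664, 0.0429]
eef_rot: [-0.0, 0.743, 0.67, -0.002]
contact_force: [-0.7, -0.0, -0.2]
width: 1.001
t: 3.35
position: [0.4435, 0.1667, 0.0439]
eef_rot: [0.0, 0.743, 0.67, -0.001]
contact_force: [-0.6, -0.1, 5.7]
width: 0.606
offset [-0.07  0.02 -1.9 ] dr [-0.01  0.01  0.01] t 3.35 F [-0.59 -0.08  5.74] w 0.606 pos [0.4435 0.1667 0.0439]
```

Pads agree between the two cameras to within 1 mm. Lift and weigh.

```bash

python3 -m jog '{"offset":[[0,0,-0.1],[0,0,-0.4],[0,0,-0.8],[0,0,-1.2],[0,0,-1.6],[0,0,-2.0],[0,0,-2.2],[0,0,-2.2]],"dr":[[0,0,0],[0,0,0],[0,0,0],[0,0,0],[0,0,0],[0,0,0],[0,0,0],[0,0,0]]}'
python3 -m jog '{"offset":[[0,0,0],[0,0,0],[0,0,0],[0,0,0],[0,0,0],[0,0,0],[0,0,0],[0,0,0]],"dr":[[0,0,0],[0,0,0],[0,0,0],[0,0,0],[0,0,0],[0,0,0],[0,0,0],[0,0,0]]}'
python3 -c "
from h import *
to(L,.132)"
```

```text
t: 4.15
position: [0.4443, 0.1671, 0.1329]
eef_rot: [0.001, 0.743, 0.67, 0.0]
contact_force: [0.9, -0.7, -2.5]
width: 0.609
t: 4.95
position: [0.4443, 0.1671, 0.1329]
eef_rot: [0.0, 0.743, 0.67, 0.0]
contact_force: [0.7, -0.4, -3.0]
width: 0.602
offset [-0.25  4.62  0.03] dr [0.01 0.   0.01] t 4.95 F [ 0.66 -0.35 -2.96] w 0.602 pos [0.4443 0.1671 0.1329]
```

A weighs about 3 N (light). Carry to the left pad and lower.

```bash

python3 -m jog '{"offset":[[0,0.3,0],[-0.05,0.9,0],[-0.1,1.6,0],[-0.15,2.3,0],[-0.2,3.1,0],[-0.25,3.8,0],[-0.25,4.4,0],[-0.25,4.62,0]],"dr":[[0,0,0],[0,0,0],[0,0,0],[0,0,0],[0,0,0],[0,0,0],[0,0,0],[0,0,0]]}'
python3 -m jog '{"offset":[[0,0,0],[0,0,0],[0,0,0.2],[0,0,0.4],[0,0,0.6],[0,0,0.8],[0,0,1.0],[0,0,1.1]],"dr":[[0,0,0],[0,0,0],[0,0,0],[0,0,0],[0,0,0],[0,0,0],[0,0,0],[0,0,0]]}'
python3 -c "
from h import *
to(L,.084)"
```

```text
t: 5.75
position: [0.6298, 0.1373, 0.1322]
eef_rot: [0.001, 0.743, 0.669, 0.0]
contact_force: [0.2, 0.1, -2.1]
width: 0.606
t: 6.55
position: [0.6293, 0.1372, 0.087]
eef_rot: [0.0, 0.743, 0.669, -0.0]
contact_force: [-0.1, -0.8, -2.1]
width: 0.603
offset [ 0.01 -0.06  0.08] dr [0.   0.01 0.  ] t 6.55 F [-0.1  -0.76 -2.11] w 0.603 pos [0.6293 0.1372 0.087 ]
```

```bash

python3 -m jog '{"offset":[[0.01,-0.06,0.02],[0.01,-0.06,0.04],[0.01,-0.06,0.06],[0.01,-0.06,0.07],[0.01,-0.06,0.08],[0.01,-0.06,0.08],[0.01,-0.06,0.08],[0.01,-0.06,0.08]],"dr":[[0,0,0],[0,0,0],[0,0,0],[0,0,0],[0,0,0],[0,0,0],[0,0,0],[0,0,0]]}'
python3 -c "
from h import *
to(L,.084)"
```

```text
t: 7.35
position: [0.6272, 0.1379, 0.0841]
eef_rot: [0.001, 0.743, 0.669, 0.0]
contact_force: [-0.0, -0.4, -1.4]
width: 0.602
offset [-0. -0.  0.] dr [0.01 0.   0.  ] t 7.35 F [-0.03 -0.43 -1.44] w 0.602 pos [0.6272 0.1379 0.0841]
```

```bash

python3 -m jog '{"offset":[[0,0,0.01],[0,0,0.02],[0,0,0.03],[0,0,0.03],[0,0,0.03],[0,0,0.03],[0,0,0.03],[0,0,0.03]],"dr":[[0,0,0],[0,0,0],[0,0,0],[0,0,0],[0,0,0],[0,0,0],[0,0,0],[0,0,0]]}'
python3 -m jog '{"offset":[[0,0,0],[0,0,0],[0,0,0],[0,0,0],[0,0,0],[0,0,0],[0,0,0],[0,0,0]],"dr":[[0,0,0],[0,0,0],[0,0,0],[0,0,0],[0,0,0],[0,0,0],[0,0,0],[0,0,0]]}' 0
python3 -m jog '{"offset":[[0,0,-0.2],[0,0,-0.6],[0,0,-1.0],[0,0,-1.4],[0,0,-1.8],[0,0,-2.0],[0,0,-2.0],[0,0,-2.0]],"dr":[[0,0,0],[0,0,0],[0,0,0],[0,0,0],[0,0,0],[0,0,0],[0,0,0],[0,0,0]]}'
python3 -c "
from h import *
im=r.capture('wrist'); cv2.imwrite('pics/w2.png',im[:,:,::-1]); print(proj('wrist',(*L,.125)))
to((.4648,0.0),.15)"
```

```text
t: 8.15
position: [0.6273, 0.1381, 0.0839]
eef_rot: [0.001, 0.743, 0.669, 0.001]
contact_force: [-2.3, -0.2, 7.6]
width: 0.603
t: 8.95
position: [0.6274, 0.1381, 0.0839]
eef_rot: [0.001, 0.743, 0.669, 0.001]
contact_force: [-0.5, -0.5, 0.1]
width: 1.0
t: 9.75
position: [0.6271, 0.1381, 0.1636]
eef_rot: [0.001, 0.743, 0.669, 0.001]
contact_force: [-0.2, 0.3, -0.0]
width: 1.001
[273.83126227 237.01458654]
offset [-3.85 -3.67  0.33] dr [0.01 0.   0.  ] t 9.8 F [-0.14 -0.56  0.05] w 1.005 pos [0.6268 0.138  0.1632]
```

View pics/w2.png

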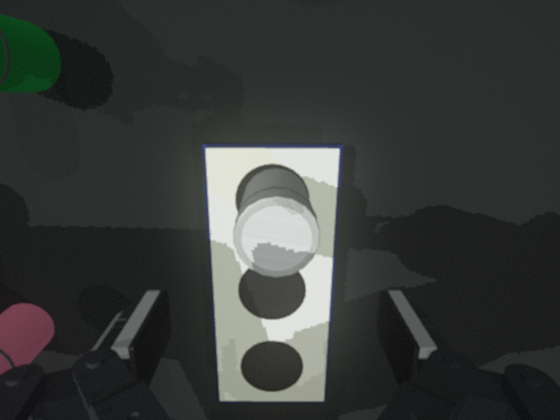

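Tin A stands centred on the left pad (lid at (276,236), predicted (274,237)). On to B.

```bash

python3 -m jog '{"offset":[[-0.4,-0.4,0],[-1,-1,0],[-1.6,-1.5,0],[-2.2,-2.1,0.1],[-2.8,-2.7,0.2],[-3.4,-3.3,0.3],[-3.85,-3.67,0.33],[-3.85,-3.67,0.33]],"dr":[[0,0,0],[0,0,0],[0,0,0],[0,0,0],[0,0,0],[0,0,0],[0,0,0],[0,0,0]]}'
python3 -c "
from h import *
im=r.capture('wrist'); m=r.camera_model('wrist')
p=proj('wrist',(.4648,0,.085)); print(p,cast('wrist',(276,218),.085))
x,y=[int(v) for v in p]; c=cv2.resize(im[y-70:y+90,x-100:x+100,::-1],None,fx=3,fy=3); cv2.circle(c,(300,210),5,(0,0,255),1); cv2.imwrite('pics/w3.png',c)
to((.4648,0),.044)"
```

```text
t: 10.6
position: [0.462, -0.0013, 0.1492]
eef_rot: [-0.0, 0.744, 0.669, -0.001]
contact_force: [-1.2, -0.7, 0.8]
width: 0.999
[275.06887501 221.31858379] [0.46567146 0.00230059 0.085     ]
offset [0.02 0.03 2.64] dr [ 0.    0.   -0.01] t 10.65 F [ 0.54  0.08 -0.1 ] w 1.0 pos [ 0.4637 -0.0005  0.1495]
```

View pics/w3.png

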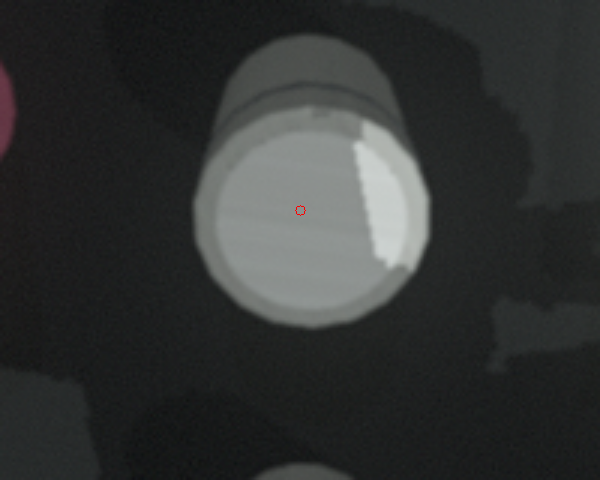

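Steel tin B's lid is centred at crop (312,217), about 3 mm off in +x. Correct, grip, lift and weigh.

```bash

python3 -m jog '{"offset":[[-0.02,0.1,0.3],[-0.02,0.1,0.7],[-0.02,0.1,1.1],[-0.02,0.1,1.5],[-0.02,0.1,1.9],[-0.02,0.1,2.3],[-0.02,0.1,2.55],[-0.02,0.1,2.62]],"dr":[[0,0,0],[0,0,0],[0,0,0],[0,0,0],[0,0,0],[0,0,0],[0,0,0],[0,0,0]]}' 0
python3 -m jog '{"offset":[[0,0,0],[0,0,0],[0,0,0],[0,0,0],[0,0,0],[0,0,0],[0,0,0],[0,0,0]],"dr":[[0,0,0],[0,0,0],[0,0,0],[0,0,0],[0,0,0],[0,0,0],[0,0,0],[0,0,0]]}' 255
python3 -m jog '{"offset":[[0,0,-0.1],[0,0,-0.4],[0,0,-0.8],[0,0,-1.2],[0,0,-1.6],[0,0,-2.0],[0,0,-2.2],[0,0,-2.2]],"dr":[[0,0,0],[0,0,0],[0,0,0],[0,0,0],[0,0,0],[0,0,0],[0,0,0],[0,0,0]]}'
python3 -m jog '{"offset":[[0,0,0],[0,0,0],[0,0,0],[0,0,0],[0,0,0],[0,0,0],[0,0,0],[0,0,0]],"dr":[[0,0,0],[0,0,0],[0,0,0],[0,0,0],[0,0,0],[0,0,0],[0,0,0],[0,0,0]]}'
python3 -c "
from h import *
to(M,.132)"
```

```text
t: 11.45
position: [0.4671, -0.0014, 0.043]
eef_rot: [-0.001, 0.743, 0.669, -0.001]
contact_force: [0.2, -0.2, -0.2]
width: 0.997
t: 12.25
position: [0.4672, -0.0013, 0.0438]
eef_rot: [-0.0, 0.743, 0.669, -0.001]
contact_force: [-3.2, 0.9, 6.6]
width: 0.604
t: 13.05
position: [0.4679, -0.0014, 0.1326]
eef_rot: [0.0, 0.743, 0.669, -0.0]
contact_force: [0.1, 0.6, -6.3]
width: 0.6
t: 13.85
position: [0.468, -0.0014, 0.1326]
eef_rot: [0.0, 0.743, 0.669, -0.0]
contact_force: [-0.4, -0.3, -6.4]
width: 0.606
offset [1.76 3.59 0.01] dr [ 0.  0. -0.] t 13.85 F [-0.39 -0.28 -6.44] w 0.606 pos [ 0.468  -0.0014  0.1326]
```

B weighs about 6.4 N, so it is probably the full one. Place it on the middle pad.

```bash

python3 -m jog '{"offset":[[0.1,0.2,0],[0.3,0.6,0],[0.6,1.2,0],[0.9,1.8,0],[1.2,2.4,0],[1.5,3.0,0],[1.7,3.4,0],[1.76,3.56,0]],"dr":[[0,0,0],[0,0,0],[0,0,0],[0,0,0],[0,0,0],[0,0,0],[0,0,0],[0,0,0]]}'
python3 -m jog '{"offset":[[0,0,0],[0,0,0],[0,0,0.2],[0,0,0.4],[0,0,0.6],[0,0,0.8],[0,0,1.0],[0,0,1.1]],"dr":[[0,0,0],[0,0,0],[0,0,0],[0,0,0],[0,0,0],[0,0,0],[0,0,0],[0,0,0]]}'
python3 -c "
from h import *
to(M,.0835)"
```

```text
t: 14.65
position: [0.619, 0.0547, 0.1318]
eef_rot: [0.0, 0.743, 0.669, 0.0]
contact_force: [-1.7, -0.7, -6.2]
width: 0.603
t: 15.45
position: [0.6185, 0.0546, 0.0867]
eef_rot: [-0.0, 0.743, 0.669, -0.0]
contact_force: [-0.1, -0.3, -5.8]
width: 0.601
offset [-0.03 -0.01  0.08] dr [-0.  0.  0.] t 15.45 F [-0.08 -0.3  -5.83] w 0.601 pos [0.6185 0.0546 0.0867]
```

```bash

python3 -m jog '{"offset":[[-0.03,-0.01,0.02],[-0.03,-0.01,0.04],[-0.03,-0.01,0.06],[-0.03,-0.01,0.08],[-0.03,-0.01,0.1],[-0.03,-0.01,0.1],[-0.03,-0.01,0.1],[-0.03,-0.01,0.1]],"dr":[[0,0,0],[0,0,0],[0,0,0],[0,0,0],[0,0,0],[0,0,0],[0,0,0],[0,0,0]]}'
python3 -m jog '{"offset":[[0,0,0],[0,0,0],[0,0,0],[0,0,0],[0,0,0],[0,0,0],[0,0,0],[0,0,0]],"dr":[[0,0,0],[0,0,0],[0,0,0],[0,0,0],[0,0,0],[0,0,0],[0,0,0],[0,0,0]]}' 0
python3 -m jog '{"offset":[[0,0,-0.2],[0,0,-0.6],[0,0,-1.0],[0,0,-1.4],[0,0,-1.8],[0,0,-2.0],[0,0,-2.0],[0,0,-2.0]],"dr":[[0,0,0],[0,0,0],[0,0,0],[0,0,0],[0,0,0],[0,0,0],[0,0,0],[0,0,0]]}'
python3 -c "
from h import *
to(C,.15)"
```

```text
t: 16.25
position: [0.6183, 0.0535, 0.0838]
eef_rot: [0.0, 0.743, 0.669, 0.0]
contact_force: [-3.2, 0.3, 6.1]
width: 0.604
t: 17.05
position: [0.6183, 0.0536, 0.0838]
eef_rot: [0.0, 0.743, 0.669, 0.0]
contact_force: [-0.1, 0.9, -0.4]
width: 1.002
t: 17.85
position: [0.6181, 0.0535, 0.1635]
eef_rot: [0.0, 0.743, 0.669, 0.0]
contact_force: [0.1, 0.1, -0.2]
width: 0.998
offset [-5.38 -3.69  0.33] dr [ 0. -0.  0.] t 17.85 F [ 0.12  0.09 -0.19] w 0.998 pos [0.6181 0.0535 0.1635]
```

```bash

python3 -m jog '{"offset":[[-0.5,-0.3,0],[-1.3,-0.9,0],[-2.1,-1.4,0],[-2.9,-2.0,0.1],[-3.7,-2.5,0.2],[-4.5,-3.1,0.3],[-5.2,-3.6,0.33],[-5.38,-3.69,0.33]],"dr":[[0,0,0],[0,0,0],[0,0,0],[0,0,0],[0,0,0],[0,0,0],[0,0,0],[0,0,0]]}'
python3 -c "
from h import *
m=r.camera_model('wrist'); im=r.capture('wrist')
p=proj('wrist',(*C,.085),m); print(p); x,y=[int(v) for v in p]; print(cast('wrist',p+[0,10],.085,m),cast('wrist',p+[10,0],.085,m))
c=cv2.resize(im[y-70:y+90,x-100:x+100,::-1],None,fx=3,fy=3); cv2.circle(c,(300,210),5,(0,0,255),1); cv2.imwrite('pics/w4.png',c)
to(C,.044)"
```

```text
t: 18.65
position: [0.4458, -0.1465, 0.1493]
eef_rot: [-0.001, 0.744, 0.668, -0.001]
contact_force: [-0.9, -1.2, -1.0]
width: 1.001
[278.25109438 219.77379505]
[ 0.44826423 -0.15219253  0.085     ] [ 0.45571704 -0.14570896  0.085     ]
offset [0.05 0.06 2.64] dr [-0.01  0.   -0.02] t 18.7 F [-0.33 -0.08  0.5 ] w 0.997 pos [ 0.4466 -0.1466  0.1495]
```

View pics/w4.png

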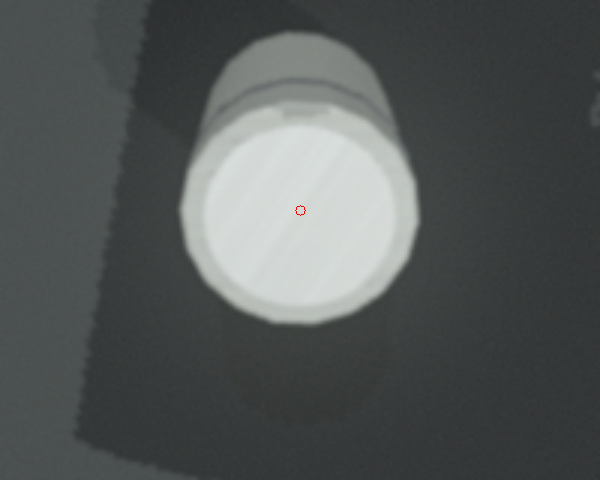

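Steel tin C's lid centre is at crop (300,215), within about 1 mm of the prediction.

```bash

python3 -m jog '{"offset":[[0.02,0.06,0.3],[0.02,0.06,0.7],[0.02,0.06,1.1],[0.02,0.06,1.5],[0.02,0.06,1.9],[0.02,0.06,2.3],[0.02,0.06,2.55],[0.02,0.06,2.62]],"dr":[[0,0,0],[0,0,0],[0,0,0],[0,0,0],[0,0,0],[0,0,0],[0,0,0],[0,0,0]]}' 0
python3 -m jog '{"offset":[[0,0,0],[0,0,0],[0,0,0],[0,0,0],[0,0,0],[0,0,0],[0,0,0],[0,0,0]],"dr":[[0,0,0],[0,0,0],[0,0,0],[0,0,0],[0,0,0],[0,0,0],[0,0,0],[0,0,0]]}' 255
python3 -m jog '{"offset":[[0,0,-0.1],[0,0,-0.4],[0,0,-0.8],[0,0,-1.2],[0,0,-1.6],[0,0,-2.0],[0,0,-2.2],[0,0,-2.2]],"dr":[[0,0,0],[0,0,0],[0,0,0],[0,0,0],[0,0,0],[0,0,0],[0,0,0],[0,0,0]]}'
python3 -m jog '{"offset":[[0,0,0],[0,0,0],[0,0,0],[0,0,0],[0,0,0],[0,0,0],[0,0,0],[0,0,0]],"dr":[[0,0,0],[0,0,0],[0,0,0],[0,0,0],[0,0,0],[0,0,0],[0,0,0],[0,0,0]]}'
python3 -c "
from h import *
to(Rt,.132)"
```

```text
t: 19.5
position: [0.4486, -0.1451, 0.0431]
eef_rot: [-0.002, 0.744, 0.669, -0.001]
contact_force: [-0.1, -1.0, -0.4]
width: 1.0
t: 20.3
position: [0.4491, -0.1452, 0.0439]
eef_rot: [-0.001, 0.744, 0.669, -0.001]
contact_force: [-1.9, 1.1, 5.7]
width: 0.606
t: 21.1
position: [0.4499, -0.1455, 0.1329]
eef_rot: [-0.0, 0.744, 0.669, -0.0]
contact_force: [-0.3, -0.5, -3.0]
width: 0.608
t: 21.9
position: [0.4499, -0.1455, 0.1329]
eef_rot: [-0.0, 0.744, 0.669, -0.0]
contact_force: [-0.0, 0.5, -2.5]
width: 0.607
offset [3.25 3.66 0.02] dr [-0.   -0.   -0.01] t 21.9 F [-0.02  0.54 -2.53] w 0.607 pos [ 0.4499 -0.1455  0.1329]
```

C is light at about 2.7 N, so B is the heaviest. Place C on the right pad.

```bash

python3 -m jog '{"offset":[[0.2,0.2,0],[0.5,0.6,0],[1.0,1.2,0],[1.6,1.8,0],[2.2,2.4,0],[2.7,3.0,0],[3.1,3.5,0],[3.23,3.62,0]],"dr":[[0,0,0],[0,0,0],[0,0,0],[0,0,0],[0,0,0],[0,0,0],[0,0,0],[0,0,0]]}'
python3 -m jog '{"offset":[[0,0,0],[0,0,0],[0,0,0.2],[0,0,0.4],[0,0,0.6],[0,0,0.8],[0,0,1.0],[0,0,1.1]],"dr":[[0,0,0],[0,0,0],[0,0,0],[0,0,0],[0,0,0],[0,0,0],[0,0,0],[0,0,0]]}'
python3 -c "
from h import *
to(Rt,.0835)"
```

```text
t: 22.7
position: [0.6108, -0.0295, 0.1321]
eef_rot: [0.0, 0.743, 0.669, 0.001]
contact_force: [1.4, -0.2, -2.9]
width: 0.61
t: 23.5
position: [0.6103, -0.0296, 0.087]
eef_rot: [-0.0, 0.743, 0.669, 0.0]
contact_force: [0.6, -0.1, -3.3]
width: 0.605
offset [-0.05 -0.02  0.09] dr [-0.   -0.    0.01] t 23.5 F [ 0.57 -0.12 -3.32] w 0.605 pos [ 0.6103 -0.0296  0.087 ]
```

```bash

python3 -m jog '{"offset":[[-0.05,-0.02,0.02],[-0.05,-0.02,0.04],[-0.05,-0.02,0.06],[-0.05,-0.02,0.08],[-0.05,-0.02,0.1],[-0.05,-0.02,0.1],[-0.05,-0.02,0.1],[-0.05,-0.02,0.1]],"dr":[[0,0,0],[0,0,0],[0,0,0],[0,0,0],[0,0,0],[0,0,0],[0,0,0],[0,0,0]]}'
python3 -m jog '{"offset":[[0,0,0],[0,0,0],[0,0,0],[0,0,0],[0,0,0],[0,0,0],[0,0,0],[0,0,0]],"dr":[[0,0,0],[0,0,0],[0,0,0],[0,0,0],[0,0,0],[0,0,0],[0,0,0],[0,0,0]]}' 0
python3 -m jog '{"offset":[[0,0,-0.2],[0,0,-0.6],[0,0,-1.0],[0,0,-1.4],[0,0,-1.8],[0,0,-2.2],[0,0,-2.4],[0,0,-2.4]],"dr":[[0,0,0],[0,0,0],[0,0,0],[0,0,0],[0,0,0],[0,0,0],[0,0,0],[0,0,0]]}'
python3 -c "
from h import *
im=r.capture('wrist')[:,:,::-1].copy()
for P in(L,M,Rt):
    p=proj('wrist',(*P,.125)); cv2.circle(im,tuple(int(round(v)) for v in p),4,(0,0,255),1)
cv2.imwrite('pics/w5.png',im)
to(M,.163)"
```

```text
t: 24.3
position: [0.6096, -0.0315, 0.0839]
eef_rot: [0.0, 0.743, 0.669, 0.001]
contact_force: [-3.0, 0.6, 5.8]
width: 0.603
t: 25.1
position: [0.6096, -0.0315, 0.0839]
eef_rot: [0.0, 0.743, 0.669, 0.001]
contact_force: [-0.8, -0.9, -0.1]
width: 0.998
t: 25.9
position: [0.6102, -0.0316, 0.1813]
eef_rot: [0.001, 0.743, 0.669, 0.001]
contact_force: [0.4, -0.1, 0.1]
width: 0.998
offset [ 2.13 -0.02  0.43] dr [ 0.01 -0.01  0.01] t 25.95 F [ 0.79  0.56 -1.29] w 1.001 pos [ 0.6097 -0.0316  0.1802]
```

View pics/w5.png

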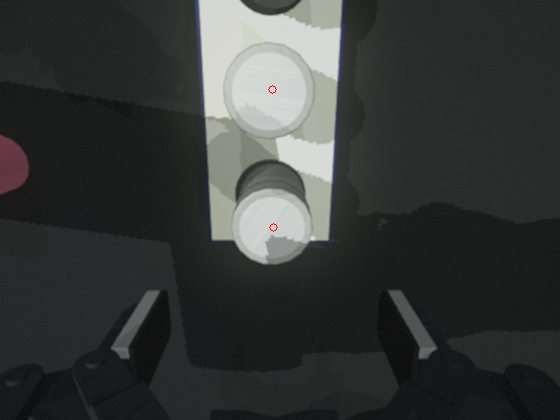

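The wrist view shows C at (272,227) and B at (268,90), both on their marks. A is out of frame, so check the row from the top camera before lifting B.

```bash

python3 -m jog '{"offset":[[0,0,0],[0,-0.5,-0.2],[0,-1.1,-0.4],[0,-1.8,-0.6],[0,-2.5,-0.6],[0,-3.2,-0.6],[0,-3.8,-0.6],[0,-4.0,-0.6]],"dr":[[0,0,0],[0,0,0],[0,0,0],[0,0,0],[0,0,0],[0,0,0],[0,0,0],[0,0,0]]}'
python3 -c "
from h import *
im=r.capture('top')[:,:,::-1]; c=cv2.resize(im[140:230,190:310],None,fx=5,fy=5,interpolation=2).copy()
for P in(L,M,Rt):
    p=proj('top',(*P,.125)); cv2.circle(c,tuple(int(round(v)) for v in (p-[190,140])*5),5,(0,0,255),1)
cv2.imwrite('pics/t2.png',c)
to(M,.163)"
```

```text
t: 26.75
position: [0.4481, -0.0148, 0.2036]
eef_rot: [-0.0, 0.743, 0.669, 0.0]
contact_force: [0.4, 0.3, 0.5]
width: 1.003
offset [2.13 4.04 1.02] dr [ 0.   -0.01  0.01] t 26.8 F [ 0.12 -0.56 -0.51] w 1.0 pos [ 0.4483 -0.0148  0.2038]
```

View pics/t2.png

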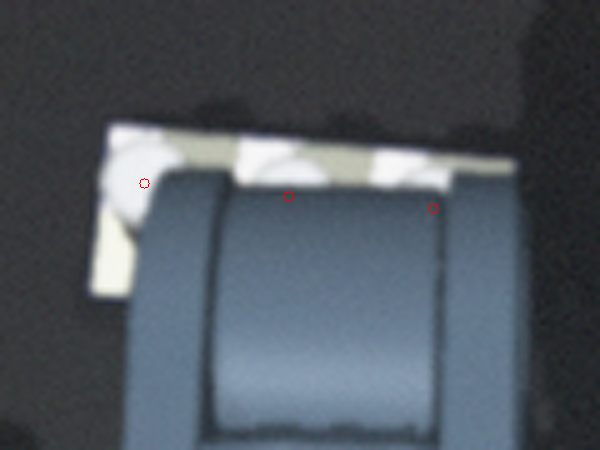

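All three tins stand in the row with their lids on the marks. Return to B, grip and lift it.

```bash

python3 -m jog '{"offset":[[0.3,0.5,0],[0.7,1.2,0],[1.1,2.0,0],[1.5,2.8,0.2],[1.9,3.5,0.4],[2.13,4.04,0.7],[2.13,4.04,0.9],[2.13,4.04,0.9]],"dr":[[0,0,0],[0,0,0],[0,0,0],[0,0,0],[0,0,0],[0,0,0],[0,0,0],[0,0,0]]}'
python3 -c "
from h import *
to(M,.0845)"
```

```text
t: 27.6
position: [0.6176, 0.0532, 0.1653]
eef_rot: [-0.001, 0.743, 0.67, -0.001]
contact_force: [-0.8, -0.3, 0.1]
width: 1.003
offset [0.01 0.02 2.02] dr [-0.02  0.    0.01] t 27.6 F [-0.76 -0.29  0.07] w 1.003 pos [0.6176 0.0532 0.1653]
```

```bash

python3 -m jog '{"offset":[[0.01,0.02,0.2],[0.01,0.02,0.5],[0.01,0.02,0.9],[0.01,0.02,1.3],[0.01,0.02,1.6],[0.01,0.02,1.85],[0.01,0.02,2.0],[0.01,0.02,2.02]],"dr":[[0,0,0],[0,0,0],[0,0,0],[0,0,0],[0,0,0],[0,0,0],[0,0,0],[0,0,0]]}' 0
python3 -m jog '{"offset":[[0,0,0],[0,0,0],[0,0,0],[0,0,0],[0,0,0],[0,0,0],[0,0,0],[0,0,0]],"dr":[[0,0,0],[0,0,0],[0,0,0],[0,0,0],[0,0,0],[0,0,0],[0,0,0],[0,0,0]]}' 255
python3 -m jog '{"offset":[[0,0,-0.1],[0,0,-0.4],[0,0,-0.8],[0,0,-1.2],[0,0,-1.6],[0,0,-2.0],[0,0,-2.4],[0,0,-2.6]],"dr":[[0,0,0],[0,0,0],[0,0,0],[0,0,0],[0,0,0],[0,0,0],[0,0,0],[0,0,0]]}'
python3 -m jog '{"offset":[[0,0,0],[0,0,0],[0,0,0],[0,0,0],[0,0,0],[0,0,0],[0,0,0],[0,0,0]],"dr":[[0,0,0],[0,0,0],[0,0,0],[0,0,0],[0,0,0],[0,0,0],[0,0,0],[0,0,0]]}'
python3 -c "
from h import *
cv2.imwrite('pics/s2.png',cv2.resize(r.capture('side')[60:260,180:400,::-1],None,fx=3,fy=3,interpolation=2))
to(M,.19)"
```

```text
t: 28.4
position: [0.6178, 0.0535, 0.0839]
eef_rot: [-0.001, 0.743, 0.67, -0.001]
contact_force: [-0.5, 0.1, 0.0]
width: 0.998
t: 29.2
position: [0.6179, 0.0536, 0.085]
eef_rot: [-0.001, 0.743, 0.67, -0.001]
contact_force: [-3.0, -0.4, 4.4]
width: 0.602
t: 30.0
position: [0.6187, 0.0536, 0.191]
eef_rot: [-0.001, 0.743, 0.67, -0.0]
contact_force: [0.0, 0.3, -4.9]
width: 0.605
t: 30.8
position: [0.6187, 0.0536, 0.1909]
eef_rot: [-0.001, 0.743, 0.67, -0.0]
contact_force: [0.9, 0.2, -6.1]
width: 0.602
offset [-0.01 -0.02  0.02] dr [-0.01 -0.    0.01] t 30.85 F [ 0.48 -0.07 -5.82] w 0.603 pos [0.6187 0.0536 0.1909]
```

View pics/s2.png

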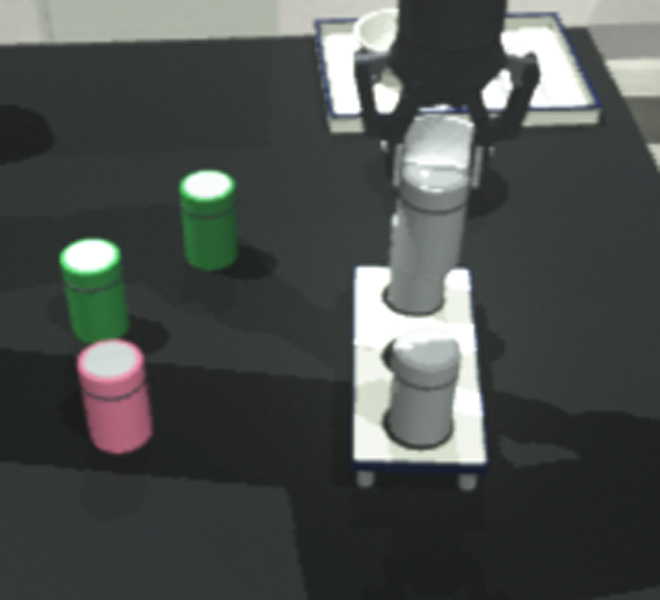

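The side view shows the heavy tin held upright at crop (437,180), well above the shelf. The other two stand on the end pads at about (417,290) and (421,400), and the look-alikes are untouched.

```bash
python3 -c "
from cell import r
print(r.job_done())"
```

```text
the job is handed in; nothing more can be done
None
```

The job is handed in at about 31 s of the 67 s allowed. All three steel tins were stood upright and released on the three pads, and the heaviest was then picked up again. `job_done()` reports no verdict, so these are my own checks.

- **Weights:** while each tin was held, the wrist read about 3.0 N (left), 6.4 N (middle) and 2.5–3.0 N (right). The middle tin is the full one, and it read about 6 N again on the final lift.
- **Row before the lift:** the wrist and top views showed the visible lids within about 2 mm of the pad centres. The arm partly hid the middle and right tins in the top view, but the wrist view had shown both.
- **End state:** the arm is holding the heavy tin still and upright, its underside about 105 mm above the shelf. The side view shows the other two upright on the end pads.
- **Left alone:** the green and pink look-alikes, both bowls and the bottle were never approached. The final crop shows the look-alikes in place but does not cover the enamel bowl or the bottle.
- **Disagreements:** the top and wrist cameras differed by up to 3 mm on where the tins first stood, and I corrected for that before each grasp. No check failed.

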